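Load the specimen plate and hold the carrier level

TASK

Take the tall white specimen plate out of its wooden block on the blue mat and slide it all the way down into the empty slot of the metal carrier that stands in the dissecting tray, without dropping it, and let go of it. Then take the carrier by its black bar handle, lift it straight up out of the tray until its underside is about 10 cm above the bench, and keep it there level and still, both plates in their slots, so that the tray can be drawn away from under it. The program finishes while you are holding the carrier in the air; leave the other things on the bench where they are.

Things in the scene. Friction and masses are not known exactly. Their poses are not given: they have to be found in the camera images.
- plate_center (a point): Centre of the tall specimen plate: loose, white, rectangular with a brown-green leaf on both faces, 8 thick (its x) by 60 wide (its y) by 80 tall (its z) mm, about 45 g. It stands upright in a wooden block (84 x 44 mm, 30 mm high, fixed on the mat) whose slot holds its lowest 22 mm with about 1.3 mm of play each side; it may lean by a few degrees. Either way round fits.
- small_center (a point): Centre of the other, small plate, 8 x 56 x 50 mm, in an identical block on the same mat, about 170 mm from the tall one. Leave it there.
- slot (a point): Centre of the floor of the carrier's empty slot, in the carrier's axes (x along the carrier's length, z up). The slot takes the plate's 8 mm along x and its 60 mm along y: it is 10.5 x 63 mm and 25 mm deep, with lips that flare outwards for another 9 mm above it to a mouth about 22 x 74 mm. A plate that is fully home stands on this floor, its centre 40 mm above it.
- handle (a point): Centre of the carrier's handle, a black bar 64 mm long (x), 14 mm thick (y) and 20 mm high, on two thin posts; in the carrier's axes. It lies over the middle of the carrier, 85 mm above its underside, 75 mm above the slot floors. The posts leave the bar's long faces free.
- carrier: The carrier, a loose aluminium rack, base 200 (x) x 90 (y) x 10 mm, about 350 g, origin at the centre of its underside, z up. Slots at x = +70 mm (empty) and x = -70 mm (holding the stored plate), each with its floor 10 mm above the underside; the handle between them. With both plates loaded it balances under the handle. It is steady while a plate is put in.
- stored_center (a point): Centre of the plate that is already in the carrier's other slot, same size as the tall plate, 50 mm above the carrier's underside. It stays in its slot.
- tray: The white dissecting tray, fixed, 300 (x) x 220 (y) mm, rim 45 mm above the bench, floor 4 mm thick; origin at the centre of its underside, on the bench (z = 0). The carrier stands on its floor, lengthwise in it.
- forceps: Steel forceps lying in the tray beside the carrier, 100 mm long, 8 mm high. Leave alone.
- lens: Hand lens with a black handle lying on the mat between the two blocks, about 110 mm long, 8 mm high. Leave alone.
- jar: Amber jar with black lid, 64 mm wide, 100 mm tall, on the bench outside tray and mat. Leave alone.
- beaker: Glass beaker, 72 mm wide, 95 mm tall, on the bench outside tray and mat. Leave alone.
- dish: Pale, half-clear shallow dish, 90 mm wide, 16 mm high, on the bench outside tray and mat. Leave alone.
Not all that is in view belongs to the job. What is shaped like the part that bears plate_center but orange or pink is not meant.

How it is judged:
By the outcome, as a careful person would: the job done as asked, in the order asked, and still so for the second after the job is handed in, while the arm keeps its last pose, push and grip.
It also fails if it takes over 64 s, if anything falls off the work surface, if the arm or the gripper's body presses on something with over 40 N, if the wrist force passes 120 N, or if a joint passes its speed limit or range.

ROBOT

A 7-joint arm with a two-finger parallel gripper is mounted at the origin on the work surface. World frame = base frame: x ahead of the robot, y to its left, z up, the work surface at z = 0. Lengths are in mm, angles in rad, forces in N, time in s.
With the tool pointing down it reaches from about 400 to 875 mm from the base axis. Payload 19.3 kg.
Tool frame: the origin (TCP) lies at the very end of the fingers, on their centre line; the grasp point (between the pads) lies 19 mm behind it (grip_point_offset is the z of the grasp point in the tool frame, in mm); z points along the fingers, x is the direction in which the jaws open and shut, and the axes are right-handed (so a half turn about z gives the same grasp; the last joint's range is limited). The gripper opens to 85 mm and grips with 20 to 120 N. Pads are 22 mm wide; open, the fingers measure 114 mm over their backs; the gripper's body (76 mm by 85 mm) begins 54 mm behind the grasp point. The pads swing forward as they close: fully open they stand 13 mm farther back than shut.
Start: joints at [-1.175, 0.521, -0.036, 1.599, 0.021, 1.021, -0.113], TCP at [280.727, 558.396, 205.691] pointing down, gripper open.
Joint ranges: [-2.91, 2.91], [-0.3, 2.13], [-1.5, 1.42], [0.17, 2.43], [-1.26, 4.41], [0.16, 1.93], [-2.52, 2.52]. Speed limits (rad/s): [1.89, 1.89, 2.39, 2.39, 3.01, 3.01, 3.01].

INTERFACE

Orientations are given as a 3x3 rotation matrix whose columns are the frame's x, y, z axes.
In Python, from workcell import movep, movel, goto_joints, open_gripper, clamp, wait, inverse_kinematics, read_state, camera, PlanningError, finish_job, grip_point_offset gives the robot as it stands. Calls block until the motion is done:
- movep(position, orientation): joint-space move of the TCP to a pose.
- movel(position, frame=None, max_speed=150, guard=None): straight line of the TCP; frame=None keeps the orientation; max_speed is the mean speed in mm/s. With guard (N) it stops when the force on the tool has changed by that much, and returns True; else False.
- goto_joints(angles): joint-space move.
- open_gripper() and clamp(): open the fingers fully, or close them until they stop; the grip force is fixed at half the most.
- wait(seconds).
- inverse_kinematics(position, orientation): joint angles nearest the present ones, or None.
- read_state(): the state.
- camera(name): name is "scene" or "top"; returns a dict with "image" (384x512x3 uint8, blue, green, red), "range_z" (384x512 float32, mm along the optical axis (not along the pixel's ray), 0 where there is no reading), "fx", "fy", "cx", "cy" (pixels), "cam_to_world" (4x4, takes a point from camera to world coordinates). Camera axes: x right, y up, looking along -z (the intrinsics and any distortion apply to the point x, -y, -z); pixel columns grow to the right and rows downward; lengths in mm; the calibration is good to about 2 mm. A picture is of the moment at which its call begins.
A pose or a line that the arm cannot do raises PlanningError and nothing moves.
- finish_job(): hands the job in, once; it reports no verdict.
The state is a dict: "time": time; "qpos": joint angles; "qvel": joint speeds; "joint_efforts": joint torques, N m; "eef_pos": TCP position; "tool_rot": TCP orientation; "ft_force": force on the tool from outside, world axes, zero at the start; "torque": the same for the moment, N m; "finger_gap": finger opening in mm.
Only numpy, scipy, OpenCV 4.12 (cv2) and the standard library are available. Lean on these libraries where they do the work, as an engineer would, in place of code of your own. Each camera call takes 0.05 s, during which the arm holds its last target.

## Working session

There is one attempt and no reset: what is moved stays moved. The work goes in short steps, each a Python script; the robot and the scene stay as the last script left them, time stands still between calls to the robot, and variables do not carry over. Pictures are saved under pics/ and viewed, and the job is handed in when it is done.

```bash
mkdir -p pics; ls; cat > h.py <<'E'
import numpy as np, cv2
from workcell import *
def save(name,fn):
    c=camera(name); cv2.imwrite('pics/%s.png'%fn,c['image']); np.savez('pics/%s.npz'%fn,**c); return c
def pt(c,u,v,d=None):
    K=np.array([[c['fx'],0,c['cx']],[0,c['fy'],c['cy']],[0,0,1]])
    if d is None:
        d=c['range_z'][int(round(v)),int(round(u))]
    p=np.array([(u-c['cx'])/c['fx']*d,-(v-c['cy'])/c['fy']*d,-d,1])
    return (np.array(c['cam_to_world'])@p)[:3]
def ptz(c,u,v,z):
    a=pt(c,u,v,1.0);o=np.array(c['cam_to_world'])[:3,3]
    return o+(a-o)*(z-o[2])/(a[2]-o[2])
E
python3 - <<'E'
from h import *
for n in ('scene','top'):
    c=save(n,n+'0'); print(n,{k:v for k,v in c.items() if k not in('image','range_z')})
    cv2.imwrite('pics/%s0b.png'%n,cv2.resize(c['image'],(800,600),interpolation=cv2.INTER_CUBIC))
s=read_state();print(s['time'],s['tool_rot'],s['finger_gap'],s['ft_force'],grip_point_offset)
E
```

```text
pics
scene {'fx': 445.0926798780743, 'fy': 445.0926798780743, 'cx': 254.9864827198641, 'cy': 188.9768810319054, 'cam_to_world': array([[-4.87945080e-02, -7.88359425e-01,  6.13276865e-01,
         1.35690895e+03],
       [ 9.98730590e-01, -4.61960635e-02,  2.00781514e-02,
         4.50290344e+01],
       [ 1.25021771e-02,  6.13478068e-01,  7.89612788e-01,
         1.15829392e+03],
       [ 0.00000000e+00,  0.00000000e+00,  0.00000000e+00,
         1.00000000e+00]])}
top {'fx': 358.59273252121966, 'fy': 358.59273252121966, 'cx': 253.06166612457164, 'cy': 194.8453612531439, 'cam_to_world': array([[ 1.90454044e-02,  9.88425958e-01, -1.50503816e-01,
         3.50834546e+02],
       [-9.99818617e-01,  1.88388098e-02, -2.79847583e-03,
         1.55403185e+01],
       [ 6.92266109e-05,  1.50529816e-01,  9.88605467e-01,
         1.17226191e+03],
       [ 0.00000000e+00,  0.00000000e+00,  0.00000000e+00,
         1.00000000e+00]])}
0.1 [[ 4.49162708e-01  8.93449886e-01 -4.04218713e-04]
 [ 8.93449404e-01 -4.49162886e-01 -9.30113678e-04]
 [-1.01257000e-03  5.66234098e-05 -9.99999486e-01]] 85.3795513418697 [0.02749077 0.00847695 0.43758079] -18.700000000000003
```

View pics/scene0b.png

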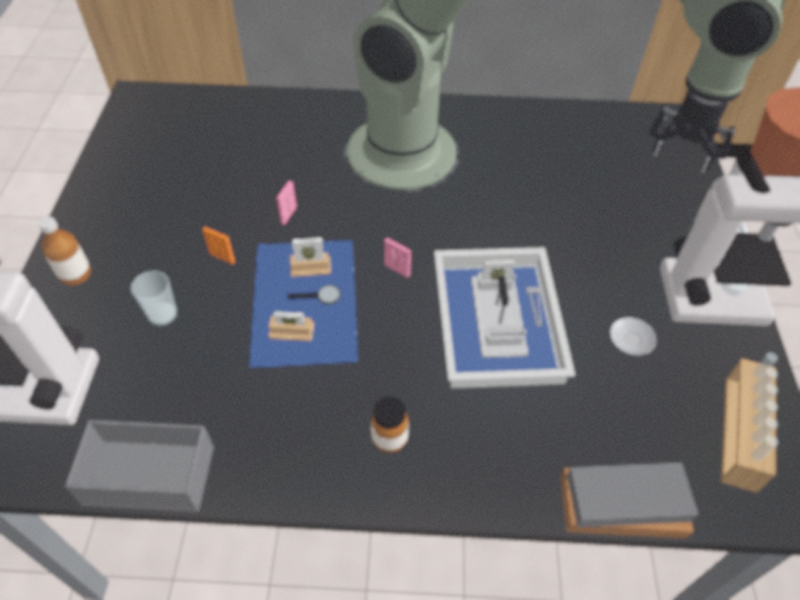

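View pics/top0b.png

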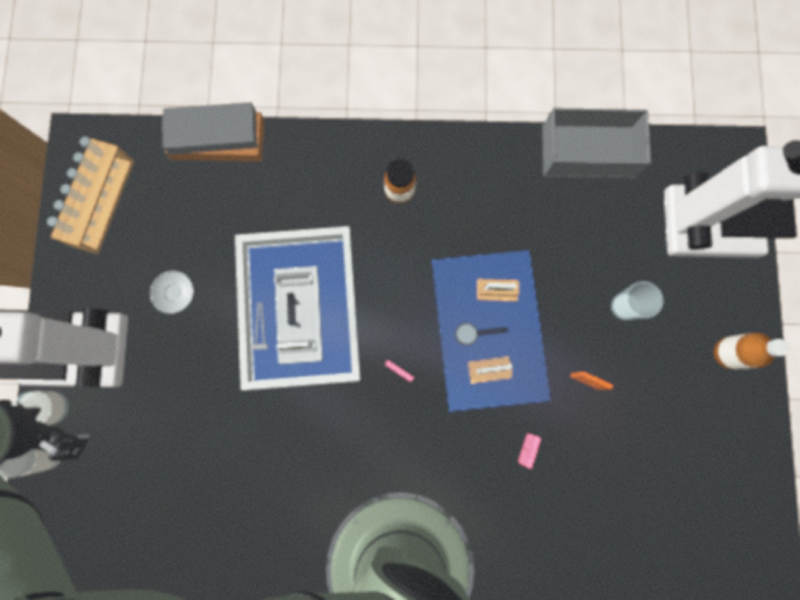

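The scene picture (800x600) shows the tall plate in the nearer block at (310,258), the small plate at (292,325), and the carrier at (500,310). The carrier's empty slot is at the far end, away from the robot, and the stored plate is at the near end. I'll enlarge these areas.

```bash
python3 - <<'E'
import cv2
t=cv2.imread('pics/top0.png'); s=cv2.imread('pics/scene0.png')
def cr(im,x,y,w,h,f,k): cv2.imwrite('pics/'+f,cv2.resize(im[y:y+h,x:x+w],None,fx=k,fy=k,interpolation=cv2.INTER_CUBIC))
cr(t,145,140,90,115,'tc.png',5)   # tray
cr(t,270,155,90,110,'tm.png',5)
cr(s,275,150,100,100,'sc.png',6)
cr(s,155,140,110,100,'sm.png',6)
E
```

```text
(no output)
```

View pics/tc.png

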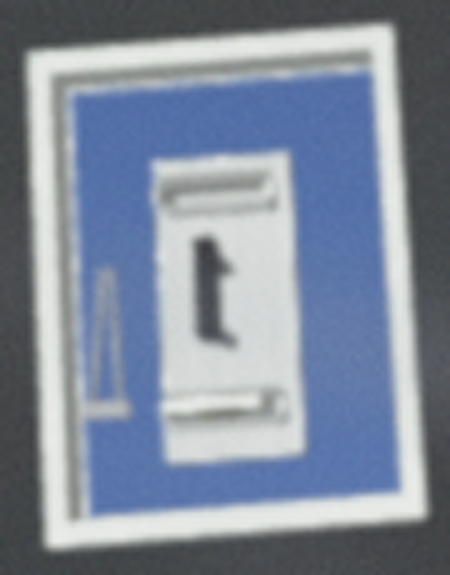

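View pics/tm.png

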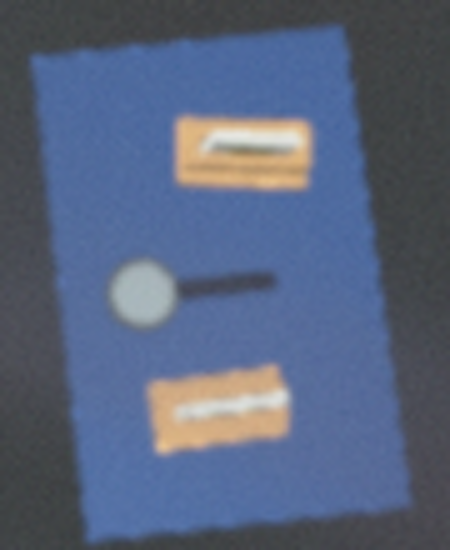

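View pics/sc.png

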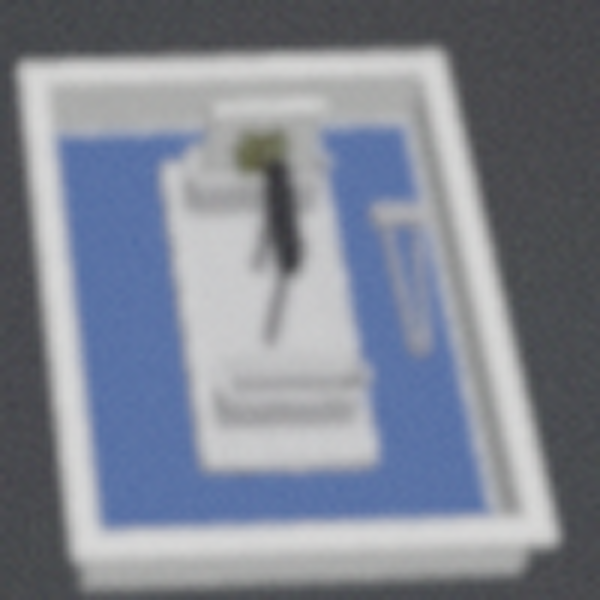

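View pics/sm.png

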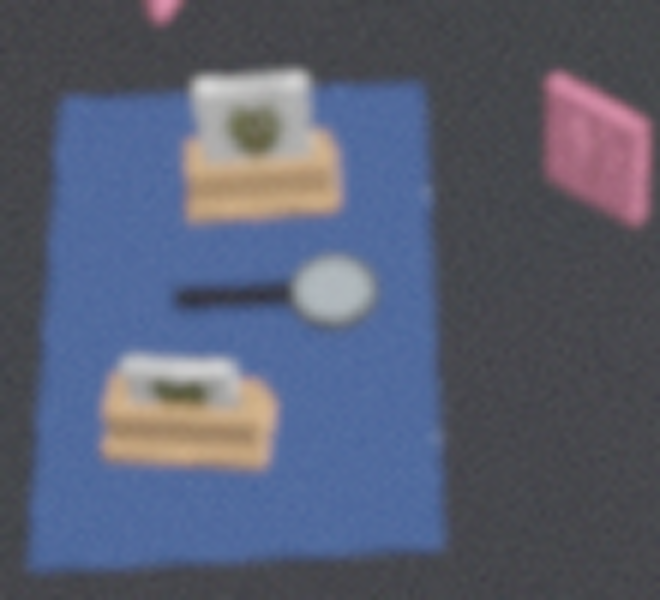

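```bash
cat >> h.py <<'E'
def cloud(c):
    h,w=c['range_z'].shape; v,u=np.mgrid[0:h,0:w]; d=c['range_z']
    p=np.stack([(u-c['cx'])/c['fx']*d,-(v-c['cy'])/c['fy']*d,-d],-1)
    T=np.array(c['cam_to_world']); P=p@T[:3,:3].T+T[:3,3]; P[d==0]=np.nan; return P
E
python3 - <<'E'
from h import *
np.set_printoptions(precision=1,suppress=True,linewidth=160)
for n in('top','scene'):
    c=dict(np.load('pics/%s0.npz'%n)); P=cloud(c)
    print(n,'frac',np.isnan(P[...,2]).mean())
    if n=='top':
        C=lambda x,y,ox,oy:(ox+(x+.5)/5-.5,oy+(y+.5)/5-.5)
        print('tall plate px z'); 
        u0,v0=C(230,408,270,155); print(P[int(v0)-3:int(v0)+4,int(u0)-15:int(u0)+16:2,2])
        u0,v0=C(208,290,145,140); print('handle');print(P[int(v0)-13:int(v0)+14,int(u0)-5:int(u0)+7,2])
        u0,v0=C(215,405,145,140); print('stored');print(P[int(v0)-4:int(v0)+5,int(u0)-15:int(u0)+16:2,2])
    else:
        C=lambda x,y,ox,oy:(ox+(x+.5)/6-.5,oy+(y+.5)/6-.5)
        u0,v0=C(252,80,155,140); print('tall');print(P[int(v0)-4:int(v0)+16,int(u0)-12:int(u0)+13:3,2])
E
```

```text
top frac 0.004007975260416667
tall plate px z
[[ 9.1  8.6 32.8 29.7 32.7 30.2 28.1 29.7 31.6 28.9 28.6 33.2 86.9 91.4 -0.1 -0.8]
 [ 2.8 30.3 31.3 33.2 28.1 26.6 34.7 33.2 89.7 93.1 91.9 92.7 85.8 87.8 -1.2  1.7]
 [ 6.  29.8 27.6 32.4 27.5 88.  89.8 90.3 85.3 93.1 88.4 86.9 91.2 90.7  0.1  0.7]
 [ 2.  22.9 31.1 41.1 84.9 89.7 90.7 88.6 89.8 88.4 88.5 55.7 14.1 32.4  2.2  0.2]
 [ 4.3 22.1 32.1 43.4 81.5 85.3 90.6 75.6 46.9 31.6 33.7 31.9 34.9 30.3 -3.2  2.6]
 [ 8.4 16.9 36.2 38.3 16.9  6.6 32.  29.4 32.1 29.  31.  31.8 32.1 31.9 -1.8 -1.7]
 [ 2.1  9.7 32.3 32.7 29.7 28.4 30.8 32.7 31.8 31.5 37.  31.8 11.3 13.  -0.8  1.9]]
handle
[[ 10.8  14.6  13.2  17.7  10.1  14.8  11.1  14.4  14.   12.   14.5  16. ]
 [ 10.5  14.1   8.3  13.4  12.1  14.8  14.2   8.9  11.   13.   10.1  13.1]
 [ 13.9  13.9  17.4   9.6  18.2  18.6  12.3  13.9  13.1  14.   11.5  14.9]
 [ 12.2  15.5  13.7  98.7  97.2  95.8  98.   91.4  14.4  11.9  15.7  11.6]
 [ 11.8  12.6  14.9  96.6  98.1  99.6  98.8  94.3  12.4  15.7  15.2  12.1]
 [ 14.3  14.8   9.4  98.6  93.9  98.1  97.3  95.5   nan  10.9  13.1  16.9]
 [ 14.9  13.7  
[... 2613 characters left out ...]
7 92.4 90.  89.9  2.4  2. ]
 [ 5.7 93.1 90.  94.1 94.1 93.6 89.9 83.   4.5]
 [ 5.5 88.3 91.6 87.5 86.8 81.9 83.9 84.   3.6]
 [ 1.9 86.4 81.5 84.3 81.1 81.7 78.4 77.   4.7]
 [ 5.  80.1 78.6 82.  78.9 77.1 73.2 76.1  6.7]
 [ 9.8 75.7 74.2 74.8 71.5 73.5 65.8 65.9  4.1]
 [ 8.4 67.7 72.  70.1 66.7 64.3 61.5 62.2  0.8]
 [ 6.4  3.1 61.4 64.8 63.7 66.2 64.  60.   5.5]
 [ 1.9  9.8 60.  56.7 60.4 54.9 53.7 51.2 36.7]
 [ 5.5  6.5 55.3 55.5 51.2 54.6 53.4 48.8 36.7]
 [ 3.2 34.7 48.7 49.8 46.4 47.2 43.  47.5 33. ]
 [ 2.9 33.6 48.2 46.5 41.2 38.6 41.9 38.6 33.2]
 [-0.5 35.  37.4 38.5 39.2 38.4 35.2 37.9 34.3]
 [ 6.1 33.9 37.  35.9 35.1 33.9 31.1 36.1 35.5]
 [ 3.9 32.2 34.7 33.  36.6 35.4 32.1 32.1 35.6]]
```

```bash
python3 - <<'E'
from h import *
np.set_printoptions(precision=2,suppress=True,linewidth=160)
def rect(Q,t):
    Q=Q[:,:2]; r=cv2.minAreaRect(Q.astype(np.float32)); 
    c=Q.mean(0); w,V=np.linalg.eigh(np.cov((Q-c).T)); a=V[:,1]; a=a*np.sign(a[np.argmax(abs(a))])
    l=(Q-c)@a; s=(Q-c)@V[:,0]
    print(t,len(Q),'rect',np.array(r[0]),np.array(r[1]),r[2],'| mean',c,'ang',np.degrees(np.arctan2(a[1],a[0])),'ext',np.percentile(l,[1,99]),np.percentile(s,[1,99]))
cl={}
for n in('top','scene'):
    P=cloud(dict(np.load('pics/%s0.npz'%n))); I=np.load('pics/%s0.npz'%n)['image'].astype(int); cl[n]=P
    x,y,z=P[...,0],P[...,1],P[...,2]
    # bounds from known px
    if n=='top': H=(slice(180,205),slice(180,200)); 
    print(n)
    m=(x>330)&(x<750)&(y>0)&(y<400)
    dark=I.max(2)<110
    rect(P[m&(z>92)&(z<106)&dark],'handle')
    st=m&(z>85)&(z<100)&(I.min(2)>150)
    rect(P[st],'white high (stored)')
    b=m&(z>9)&(z<18)&(I.min(2)>150)&(I.max(2)-I.min(2)<40)
    rect(P[b],'base')
    rim=m&(z>38)&(z<50); rect(P[rim],'rim')
    m=(x>300)&(x<600)&(y<-50)&(y>-400)
    wood=m&(z>25)&(z<36)&(I[...,2]-I[...,0]>40)
    for lo,hi in((300,435),(435,700)):
        rect(P[wood&(x>lo)&(x<hi)],'block')
    sat=I.max(2)-I.min(2)
    rect(P[m&(z>84)&(z<100)&(sat<45)],'tall top')
    rect(P[m&(z>40)&(z<84)&(sat<45)&(x<440)],'tall face')
    rect(P[m&(z>52)&(z<70)&(sat<45)&(x>440)],'small')
E
```

```text
top
handle 68 rect [502.67 220.32] [58.36 11.4 ] 5.781778812408447 | mean [502.19 220.82] ang 5.025359721042162 ext [-28.57  29.27] [-5.44  5.76]
white high (stored) 64 rect [483.77 216.82] [104.19  57.48] 2.582308769226074 | mean [445.9  214.16] ang 2.0844088587448812 ext [-14.21  89.36] [-27.95  27.86]
base 1128 rect [517.12 239.03] [287.59 175.36] 5.499309062957764 | mean [501.22 224.77] ang 3.528576698212918 ext [-95.24 102.91] [-102.92   47.67]
rim 1695 rect [521.67 182.06] [319.29 315.12] 5.731013774871826 | mean [514.62 223.06] ang 6.339434284642062 ext [-156.06  160.64] [-115.22  120.63]
block 140 rect [ 390.53 -269.4 ] [262.46  37.34] 86.21111297607422 | mean [ 394.52 -196.2 ] ang 85.3804191293887 ext [-197.91   56.7 ] [-19.1   18.24]
block 107 rect [ 565.03 -195.59] [26.18 75.47] 0.5000470876693726 | mean [ 562.72 -192.11] ang 87.50782568453744 ext [-40.81  34.41] [-16.88  10.57]
tall top 54 rect [ 397.15 -177.85] [ 7.72 57.29] 8.304156303405762 | mean [ 397.2  -178.05] ang 98.35012932029693 ext [-27.94  27.95] [-3.83  3.88]
tall face 11 rect [ 396.46 -172.94] [ 8.95 47.76]
[... 887 characters left out ...]
  34.86] 86.9301528930664 | mean [ 397.06 -227.47] ang 84.20516255224958 ext [-170.9    86.21] [-13.58  21.42]
block 96 rect [ 565.3  -195.57] [27.54 76.07] 0.7196482419967651 | mean [ 570.65 -195.27] ang 89.27814511850215 ext [-37.99  37.43] [-7.61 18.96]
tall top 61 rect [ 393.89 -180.22] [12.86 57.78] 11.843562126159668 | mean [ 394.86 -180.54] ang 99.47582344330309 ext [-28.11  28.12] [-5.18  7.54]
tall face 171 rect [ 398.61 -180.16] [13.23 59.96] 9.055208206176758 | mean [ 396.9  -180.02] ang 99.29788074191022 ext [-29.66  29.1 ] [-7.44  4.83]
small 75 rect [ 562.18 -197.26] [56.09 12.56] 88.55982971191406 | mean [ 563.65 -196.75] ang 89.27171550953805 ext [-27.72  27.01] [-4.58  6.12]
```

```bash
cat >> h.py <<'E'
def rect(Q,t):
    Q=Q[:,:2]; r=cv2.minAreaRect(Q.astype(np.float32)); 
    c=Q.mean(0); w,V=np.linalg.eigh(np.cov((Q-c).T)); a=V[:,1]; a=a*np.sign(a[np.argmax(abs(a))])
    l=(Q-c)@a; s=(Q-c)@V[:,0]
    print(t,len(Q),'rect',np.array(r[0]),np.array(r[1]),r[2],'| mean',c,'ang',np.degrees(np.arctan2(a[1],a[0])),'ext',np.percentile(l,[1,99]),np.percentile(s,[1,99]))
E
python3 - <<'E'
from h import *
np.set_printoptions(precision=2,suppress=True,linewidth=160)
for n in('top','scene'):
    f=dict(np.load('pics/%s0.npz'%n)); P=cloud(f); I=f['image'].astype(int)
    x,y,z=P[...,0],P[...,1],P[...,2]; sat=I.max(2)-I.min(2)
    print(n)
    # carrier frame around handle
    th=np.radians(5.5); dx=x-503;dy=y-220; cx=dx*np.cos(th)+dy*np.sin(th); cy=-dx*np.sin(th)+dy*np.cos(th)
    b=(abs(cx)<115)&(abs(cy)<58)&(z>9)&(z<19)&(I.min(2)>140)&(sat<45); rect(P[b],'base')
    rect(P[(abs(cx+70)<20)&(abs(cy)<45)&(z>87)&(z<100)],'stored top')
    for s in(-70,70):
        q=(abs(cx-s)<20)&(abs(cy)<45)&(z>38)&(z<52); rect(P[q],'lips %d'%s)
    q=(abs(x-397)<35)&(abs(y+180)<60)
    rect(P[q&(z>26)&(z<36)&(I[...,2]-I[...,0]>40)],'block')
    rect(P[q&(z>85)&(z<100)],'tall top')
    F=P[q&(z>42)&(z<84)&(sat<60)]
    if len(F)>50:
        c=np.median(F,0); 
        A=np.c_[F[:,1]-c[1],F[:,2]-c[2],np.ones(len(F))]; w=np.ones(len(F))
        for _ in range(20):
            k=np.linalg.lstsq(A*w[:,None],(F[:,0])*w,rcond=None)[0]; r=F[:,0]-A@k; w=1/np.sqrt(1+(r/2)**2)
        print('face n',len(F),'centre',k[2],c,'dx/dy deg',np.degrees(np.arctan(k[0])),'dx/dz deg',np.degrees(np.arctan(k[1])),'res',np.std(r))
        for lo,hi in((42,55),(55,68),(68,84)):
            g=F[(F[:,2]>lo)&(F[:,2]<hi)]; print(lo,'y ends',np.percentile(g[:,1],[2,98]),'mean',g.mean(0))
E
```

```text
top
base 1074 rect [504.84 222.33] [199.66  88.82] 5.19257926940918 | mean [502.05 218.82] ang 5.0673643424584265 ext [-95.23 101.15] [-46.63  40.74]
stored top 53 rect [435.63 214.61] [ 7.88 57.78] 5.411874771118164 | mean [435.57 213.99] ang 95.4966215030692 ext [-28.12  28.08] [-4.06  3.81]
lips -70 105 rect [435.81 215.04] [27.45 76.6 ] 5.065677165985107 | mean [434.92 212.58] ang 97.91700986076025 ext [-34.77  40.46] [-14.87  12.82]
lips 70 127 rect [574.94 227.79] [28.15 77.5 ] 5.480755805969238 | mean [576.16 229.82] ang 95.08964183339758 ext [-40.09  36.62] [-12.39  15.12]
block 124 rect [ 397.15 -176.58] [26.38 74.31] 8.591804504394531 | mean [ 396.71 -173.72] ang 98.54971012153807 ext [-39.84  33.86] [-12.9   13.12]
tall top 52 rect [ 397.41 -178.69] [ 7.58 55.61] 9.043682098388672 | mean [ 397.31 -178.4 ] ang 98.61787696663087 ext [-27.59  27.32] [-3.74  3.75]
scene
base 799 rect [503.33 222.58] [200.11  94.37] 5.342578887939453 | mean [517.13 217.87] ang 7.924122920040541 ext [-100.59   86.2 ] [-51.05  42.39]
stored top 67 rect [431.98 212.15] [14.66 57.78] 2.848409175872
[... 289 characters left out ...]
834 | mean [568.04 226.76] ang 95.93284809348025 ext [-38.89  37.37] [-16.57  12.5 ]
block 71 rect [ 398.54 -177.43] [24.4  73.15] 7.463494777679443 | mean [ 402.89 -176.14] ang 99.11538158321316 ext [-37.2   36.03] [-7.17 16.34]
tall top 58 rect [ 394.1  -181.23] [12.86 55.71] 11.843562126159668 | mean [ 394.83 -181.02] ang 99.67565060904886 ext [-27.66  27.61] [-5.32  7.4 ]
face n 163 centre 396.6780052826384 [ 397.38 -180.07   64.27] dx/dy deg -9.359894737463165 dx/dz deg -0.10127245002811354 res 2.4517302743295066
42 y ends [-209.21 -153.72] mean [ 397.05 -180.35   48.92]
55 y ends [-207.95 -152.74] mean [ 397.2  -180.37   62.15]
68 y ends [-208.26 -151.68] mean [ 396.74 -180.51   76.54]
```

```bash
cat >> h.py <<'E'
def R(deg):  # tool x axis at heading deg, z down
    a=np.radians(deg); x=np.array([np.cos(a),np.sin(a),0]); z=np.array([0,0,-1.]); return np.column_stack([x,np.cross(z,x),z])
E
python3 - <<'E'
from h import *
np.set_printoptions(precision=2,suppress=True,linewidth=160)
# feasibility
for p,a in(((396.5,-179,47),98.9),((396.5,-179,180),98.9),((573.2,227.5,51),95.3),((573.2,227.5,180),95.3),((503.5,221,70),95.3),((503.5,221,180),95.3)):
    print(p,inverse_kinematics(p,R(a)), inverse_kinematics(p,R(a+180)))
movep([396.5,-179,160],R(98.9)); s=read_state(); print(s['time'],s['eef_pos'],s['qpos'])
save('scene','s1');save('top','t1')
t=cv2.imread('pics/t1.png'); s=cv2.imread('pics/s1.png')
a=cv2.resize(t[165:265,265:365],(400,400),interpolation=2);b=cv2.resize(s[110:210,155:255],(400,400),interpolation=2)
cv2.imwrite('pics/v1.png',np.hstack([a,b]))
E
```

```text
(396.5, -179, 47) [ 0.29  0.51  0.    2.21 -0.    0.43  2.01] [-0.02  0.55  0.4   2.22 -0.49  0.45 -0.64]
(396.5, -179, 180) [-0.09  0.28  0.46  2.12 -0.18  0.78  2.21] [-0.48  0.42  1.01  2.13 -0.49  0.83 -0.59]
(573.2, 227.5, 51) [-0.4   0.7  -0.11  1.73  0.1   0.71  1.1 ] [-0.81  0.78  0.52  1.76 -0.53  0.75 -1.5 ]
(573.2, 227.5, 180) [-0.42  0.54 -0.08  1.65  0.05  0.96  1.15] [-0.87  0.61  0.61  1.67 -0.41  0.99 -1.6 ]
(503.5, 221, 70) [-0.45  0.59 -0.1   1.91  0.1   0.65  1.06] [-0.88  0.66  0.51  1.93 -0.49  0.68 -1.55]
(503.5, 221, 180) [-0.46  0.43 -0.08  1.82  0.04  0.89  1.1 ] [-0.96  0.5   0.61  1.85 -0.36  0.9  -1.65]
2.7417 [ 396.9  -178.6   160.02] [-0.04  0.31  0.39  2.14 -0.18  0.72  2.2 ]
```

View pics/v1.png

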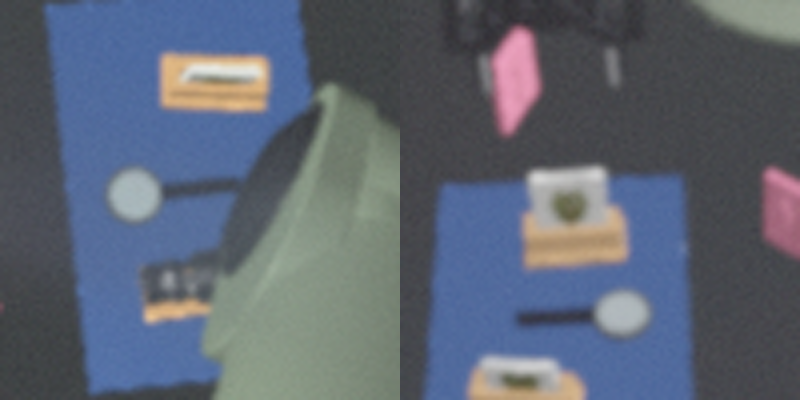

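Both pictures show the open gripper poised above the tall plate. In the scene crop the fingertips are at (487,95) and (616,86), and the plate is below them. I'll check that the fingertip midpoint agrees with the TCP.

```bash
python3 - <<'E'
from h import *
np.set_printoptions(precision=1,suppress=True,linewidth=160)
c=dict(np.load('pics/s1.npz')); P=cloud(c)
for u,v in((176.2,133),(208.5,130.5)):
    print(ptz(c,u,v,160),ptz(c,u,v,173)); print(P[int(v)-4:int(v)+3,int(u)-2:int(u)+4,2])
c=dict(np.load('pics/t1.npz'));P=cloud(c)
E
```

```text
[ 373.8 -238.1  160. ] [ 386.6 -234.4  173. ]
[[211.2 213.2 215.7 218.   66.   66.1]
 [208.7 209.9 212.1 216.5  64.3  66.6]
 [ -1.6   5.2 208.  208.7  60.3  58.6]
 [  2.3  -0.3 205.9 202.9  50.7  54.8]
 [ -0.9   2.8   1.8  -4.   49.   45.6]
 [ -1.    5.2  -1.    3.6  42.9  43.9]
 [ -1.7   2.8   0.3   2.7  38.1  40.1]]
[ 356.6 -138.3  160. ] [ 369.6 -135.9  173. ]
[[220.3 217.1 220.4 219.9 221.8   0.1]
 [  2.7 215.3 216.3 214.1 208.3  -3.5]
 [  1.1 208.8 209.7 213.4 205.   -3.4]
 [  6.2 209.4 208.6   0.9  -1.8   3. ]
 [  2.5 205.6 203.1   0.8  -1.5   0.2]
 [  1.6   0.1   0.9   3.6  -0.    0.7]
 [  4.6   6.    5.1   0.1   2.5   3.1]]
```

```bash
python3 - <<'E'
from h import *
np.set_printoptions(precision=0,suppress=True,linewidth=220)
s=read_state(); print(s['time'],s['eef_pos'],s['finger_gap'],s['qvel'])
c=save('scene','s2'); P=cloud(c)
print(P[112:140,170:218:2,2])
im=c['image'][90:150,160:225]; cv2.imwrite('pics/v2.png',cv2.convertScaleAbs(cv2.resize(im,None,fx=9,fy=9,interpolation=2),alpha=1.6))
f=dict(np.load('pics/scene0.npz')); P=cloud(f); print(P[75:115,410:475:4,2])
E
```

```text
2.8417 [ 397. -179.  160.] 85.45412338577916 [ 0. -0.  0.  0. -0.  0. -0.]
[[284.  -1.  -0. 265. 284. 282. 286. 290. 287. 282. 282. 289. 286. 286. 287. 279. 267. 267. 261.   1.   2. 272. 278.   2.]
 [  3.   1.  -2. 264. 264. 282. 290. 288. 287. 275. 275. 278. 282. 282. 280. 276. 266. 263. 259. 254.   1. 270. 274.   4.]
 [ -0.   2. 260. 265. 266. 282. 281. 283. 273. 272. 273. 272. 276. 277. 273. 276. 273. 266. 252. 250. 253. 265. 271.   3.]
 [  3.   4. 255. 269. 273. 279. 277. 278. 271. 265. 268. 267. 267. 266. 272. 271. 272. 268. 247. 252. 254. 264. 266.  -1.]
 [253. 254. 251. 264. 271. 275. 270. 267. 268. 261. 267. 263. 262.   3. 266. 265. 264. 265. 259. 252. 256. 263. 259.   6.]
 [257. 253. 253. 267. 271. 267. 268.  82. 260. 258.  -2.  -3.   3.   3.   4. 264. 264. 261. 257. 247. 252. 255. 255.  -1.]
 [254. 253. 259. 266. 268. 269.  82.  85.  71.  -0.   6.   2.   4.   2.   5.   7. 257. 254. 255. 253. 250. 250. 252.   2.]
 [254. 256. 259. 256. 261. 260.  85.  80.  69.   4.   5.  -2.  -2.   4.   4.  -1.   3. 251. 249. 250. 242. 243. 248.   4.]
 [250. 248. 255. 255. 255.   5.  82.  77.
[... 5920 characters left out ...]
1.    2.    4.    4.    5.  255.    3.   -2. -743. -754.  176.  358.]
 [   9.    5.   -4.   -3.   -1.    4.    4.   -1.    1.   -0.    4.   -2.    3.    4. -758.  171.  355.]
 [   3.    1.    4.    7.    2.   -1.    6.    5.    1.    2.    2.    1.    3.   -1.  157.  171.  345.]
 [   2.    3.    7.   -4.   -1.    2.    2.    0.    3.    1.    3.    2.   -8.    2.  310.  164.  167.]
 [   1.    1.    4.    3.    1.    4.    4.   -3.   -1.    5.    6.    3.    2.  305.  310.  310.  311.]
 [  -1.    1.    1.   -1.    8.   -5.    2.    0.    2.    3.   -4.    6.    0.  308.  313.  312.  309.]
 [   6.    4.   -1.   -3.    2.    3.   nan   -1.    5.    0.    3.    0.  122.  307.  311.  311.  311.]]
```

View pics/v2.png

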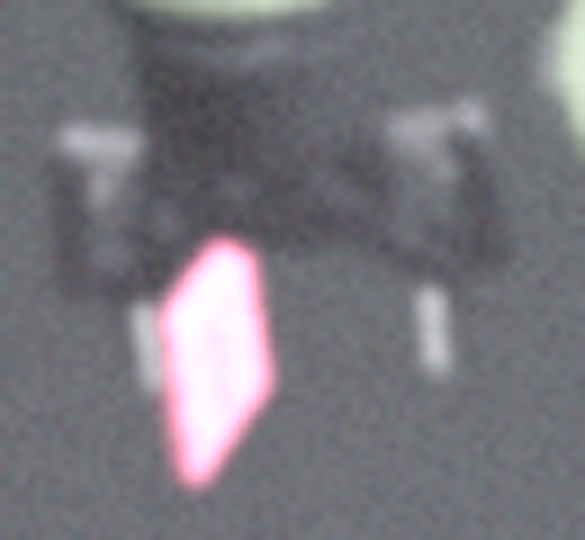

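The scene crop shows the open fingertips at (148,390) and (437,372). Both depth and ray put them at z≈203, but the stated geometry predicts about 173. I'll close the gripper in free air to see where the tips end up.

```bash
python3 - <<'E'
from h import *
np.set_printoptions(precision=0,suppress=True,linewidth=220)
clamp(); s=read_state(); print(s['time'],s['eef_pos'],s['finger_gap'])
c=save('scene','s3'); P=cloud(c)
print(P[112:145,182:206,2])
im=c['image'][90:150,160:225]; cv2.imwrite('pics/v3.png',cv2.convertScaleAbs(cv2.resize(im,None,fx=9,fy=9,interpolation=2),alpha=1.6))
open_gripper(); print(read_state()['time'])
E
```

```text
3.6583 [ 397. -179.  160.] -0.184871466200743
[[285. 291. 291. 291. 291. 283. 282. 279. 280. 278. 287. 285. 285. 286. 281. 279. 278. 276.  -1.  -2. 261. 272. 272. 274.]
 [275. 289. 287. 283. 282. 283. 277. 277. 276. 278. 287. 282. 282. 283. 274. 277. 274. 272.   5. 250. 260. 261. 274. 274.]
 [274. 279. 280. 282. 280. 282. 275. 273. 274. 272. 279. 278. 278. 281. 271. 271. 270.  -0. 246. 255. 258. 263. 265. 271.]
 [267. 271. 274. 280. 275. 271. 275. 270. 266. 266. 274. 274. 275. 270. 265. 265.  -1. 247. 250. 248. 260. 262. 268. 267.]
 [245. 264. 274. 272. 266. 270. 271. 262. 265. 263. 268. 269. 265. 265.   0.  -3. 243. 244. 246. 246. 258. 263. 263. 262.]
 [250. 241. 265. 265. 267. 266. 264. 255.  -1.   4. 266. 269. 266. 265.   3.   1. 245. 245. 243. 240. 261. 260. 259. 255.]
 [246. 242. 238. 265. 262. 264. 265. 253. 236.   3. 262. 263. 262. 258. 242. 242. 243. 243.  nan 255. 257. 256. 255. 256.]
 [245. 239. 243. 260. 262. 257. 259. 255. 234.   5. 255. 255. 258. 254. 239. 244. 243. 245. 252. 252. 254. 252. 252. 251.]
 [247. 243. 240. 255. 254. 256. 252. 251. 234.   4. 257. 255. 252. 255
[... 2312 characters left out ...]
.  -1.   2.  -1.   1.   3.   0.  -0.  -2.   6.   4.   3.  -0.   2.   2.   2.]
 [  9.   3.  -3.  -1.   1.   1.   5.   5.   1.   5.   4.   3.   1.   5.   3.  -0.   2.   7.   1.   2.   2.   1.   6.  -1.]
 [ -2.   3.   2.   0.   0.   1.   1.   7.  -2.   4.   2.   6.   7.   6.  -2.   1.  -2.   1.   0.   1.   1.   4.   4.   2.]
 [ -1.   3.  -0.   2.   1.   7.   4.  -1.   4.   1.   0.  -1.   1.   7.   5.   1.   4.   4.   0.   8.   3.   2.   4.  -1.]
 [  3.  -1.  -0.  -2.   2.   3.   1.  -1.   5.  -2.  -3.  -1.   3.   5.   4.   3.  -1.  -1.   0.   2.   3.   1.   2.   4.]
 [  2.   9.   4.   4.   6.   4.   5.   3.   3.   5.   6.   1.  -5.   5.  -1.  -0.   5.  -2.   1.  -1.  -1.  -2.   4.   3.]]
4.4917
```

View pics/v3.png

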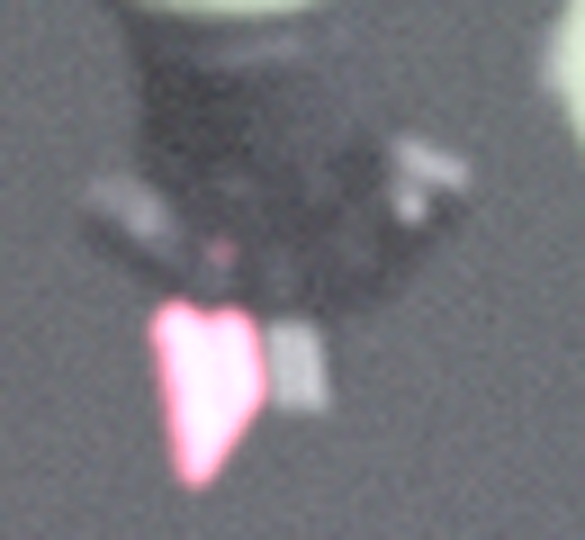

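```bash
python3 - <<'E'
from h import *
np.set_printoptions(precision=1,suppress=True,linewidth=220)
c=dict(np.load('pics/s3.npz'));P=cloud(c)
q=P[125:134,188:196].reshape(-1,3); q=q[q[:,2]>150]; print('closed pad front', q.mean(0))
print(movel([396.5,-179,45],R(98.9),guard=8))
s=read_state(); print(s['time'],s['eef_pos'],s['ft_force'])
c=save('scene','s4'); P=cloud(c)
im=c['image'][130:190,165:230]; cv2.imwrite('pics/v4.png',cv2.convertScaleAbs(cv2.resize(im,None,fx=9,fy=9,interpolation=2),alpha=1.5))
print(P[140:165,178:222:2,2].round())
E
```

```text
closed pad front [ 404.2 -180.3  211.7]
False
5.4083 [ 396.8 -179.2   45.5] [ 1.3 -0.4  0.5]
[[  0. 154. 150. 167. 177. 174. 175. 164. 168. 173. 176. 170. 166. 147. 154. 142. 139.   1. 160. 159.   4.   6.]
 [  4. 152. 153. 168. 169. 173. 168. 160. 161. 159. 168. 164. 165. 161. 154. 138. 136. 139. 158. 153.   1.   1.]
 [140. 149. 150. 169. 165. 168. 154. 154. 157. 158. 155. 160. 161. 156. 155. 134. 138. 140. 147. 154.   0.  -1.]
 [139. 151. 159. 158. 160. 150. 151. 155. 151. 148. 150.   2. 155. 152. 155. 147. 138. 139.  nan 144.   4.  -2.]
 [132.  nan 158. 154. 153.   2. 146. 145.  -2. 149.   4.   0. 148. 146. 150. 143. 142. 138. 144. 144.   6.   2.]
 [138. 145. 156. 155.   3.   1.   1.   3.   2.  -1.   2.   1.   6. 145. 138. 141. 138. 136. 138. 142.   6.   5.]
 [142. 141. 147. 146.  -1.  -1.   9.  -1.  -1.  -1.   4.   2.  -3.   0.   3. 133. 132. 136.   3. 131.   2.   2.]
 [141. 142. 139.  -1.   0.   3.  -2.   3.   4.  -2.   3.   0.   1.   5.  -1. 130. 133. 129.  -2.   3.  -3.  -2.]
 [135. 133.   1.  -2.   5.  -1.   1.   4.   2.   6.   6.  -0.   8.  -3.   5. 122. 128. 119.  -0.   5.  
[... 1118 characters left out ...]
   6.   7.   4.   1.]
 [  9.  12.   3.   4.   1.  74.  69.  70.  67.  69.  68.  62.  66.  68.   7.   3.   6.   3.   8.  11.   7.   5.]
 [  6.   1.   5.   9.   3.  67.  60.  65.  61.  63.  59.  64.  63.  60.   1.   5.  -2.   5.   4.   4.   3.   4.]
 [ 10.   3.   9.   7.   4.  54.  56.  62.  57.  56.  57.  61.  57.  57.   5.  38.   3.   5.   6.   4.   2.   2.]
 [  4.   3.   5.   2.   8.  52.  56.  57.  52.  50.  50.  53.  54.  49.  37.  38.   3.   3.   1.   1.   2.   4.]
 [  4.   1.   2.   5.  37.  48.  50.  51.  53.  51.  45.  42.  42.  45.  38.  33.   2.   6.   7.  -0.  -0.   1.]
 [  8.   3.   5.  -2.  32.  48.  44.  45.  49.  40.  45.  42.  40.  43.  43.  32.   3.   7.   3.   3.   5.   8.]]
```

View pics/v4.png

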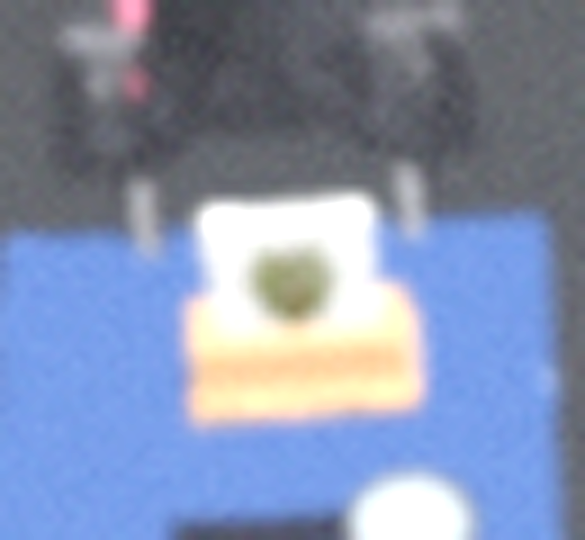

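The crop shows the open fingertips at (148,250) and (412,232), level with the plate top at z≈90. So the fingers really end about 28 mm above the reported TCP, and I'll correct every height by that amount. The fingers straddle the plate.

```bash
python3 - <<'E'
from h import *
np.set_printoptions(precision=1,suppress=True,linewidth=220)
print(movel([396.3,-178,18],R(98.9),max_speed=60,guard=8))
s=read_state(); print(s['time'],s['eef_pos'],s['ft_force'])
clamp(); s=read_state(); print(s['time'],s['eef_pos'],s['ft_force'],s['finger_gap'])
c=save('scene','s5')
im=c['image'][130:190,165:230]; cv2.imwrite('pics/v5.png',cv2.convertScaleAbs(cv2.resize(im,None,fx=9,fy=9,interpolation=2),alpha=1.2))
E
```

```text
False
6.0583 [ 396.1 -178.1   17.8] [ 0.2 -1.   0.9]
6.4167 [ 396.5 -178.    18.5] [-1.   1.1 10.3] 59.237547014788554
```

View pics/v5.png

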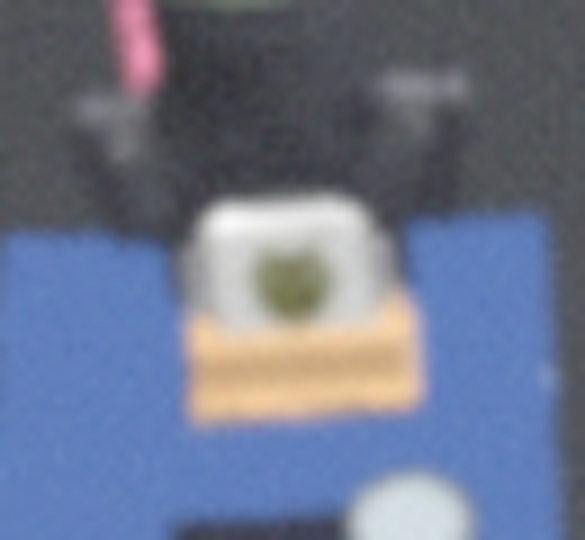

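The picture shows the plate gripped by its side edges with the pads about mid-height, gap 59.2 mm for the 60 mm plate. Next I lift it straight out and carry it over the slot.

```bash
python3 - <<'E'
from h import *
np.set_printoptions(precision=1,suppress=True,linewidth=220)
movel([396.3,-178,150],R(98.9),max_speed=120)
s=read_state(); print(s['time'],s['eef_pos'],s['ft_force'],s['finger_gap'])
movep([573,227.3,150],R(95.3))
s=read_state(); print(s['time'],s['eef_pos'],s['qpos'],s['ft_force'],s['finger_gap'])
wait(0.2)
c=save('scene','s6');t=save('top','t6')
a=cv2.resize(t['image'][140:255,130:245],(400,400),interpolation=2);b=cv2.resize(c['image'][130:245,265:380],(400,400),interpolation=2)
cv2.imwrite('pics/v6.png',np.hstack([a,b]))
for n,f in(('scene',c),('top',t)):
    P=cloud(f); I=f['image'].astype(int); z=P[...,2]; q=(abs(P[...,0]-573)<40)&(abs(P[...,1]-227)<50)
    F=P[q&(z>145)&(z<219)&(I.min(2)>140)]
    print(n,len(F),F.mean(0),z[q&(z>100)].min())
    if n=='scene':
        k=np.linalg.lstsq(np.c_[F[:,1]-227,F[:,2]-180,np.ones(len(F))],F[:,0],rcond=None)[0]; print('face',k, np.degrees(np.arctan(k[:2])))
        for lo in range(140,225,10):
            g=F[(F[:,2]>lo)&(F[:,2]<lo+10)]
            if len(g): print(lo,len(g),g.mean(0),np.percentile(g[:,1],[3,97]))
E
```

```text
7.7167 [ 396.  -177.9  149.5] [-0.1 -0.1 -0.5] 59.304705830175266
9.3417 [573.3 225.7 150.1] [-0.7  0.6  0.3  1.7 -0.2  0.9  1.4] [-1.1 -0.9 -0.1] 58.87870747620474
scene 258 [574.  224.4 180.6] 144.09996969731492
face [ -0.1   0.  573.8] [-5.2  0.5]
140 20 [573.9 222.8 147.3] [196.1 250.2]
150 50 [573.5 224.  154.7] [194.1 250.9]
160 41 [574.3 221.  165.5] [194.9 252.1]
170 22 [573.8 226.9 175.3] [202.1 251.3]
180 29 [575.5 223.5 185.6] [188.3 254.1]
190 20 [573.8 222.5 194.5] [185.4 252.4]
200 36 [573.8 226.5 205.3] [199.1 254. ]
210 40 [573.8 227.3 215.3] [202.8 252. ]
top 5 [571.  215.4 148.2] 100.0200089415082
```

View pics/v6.png

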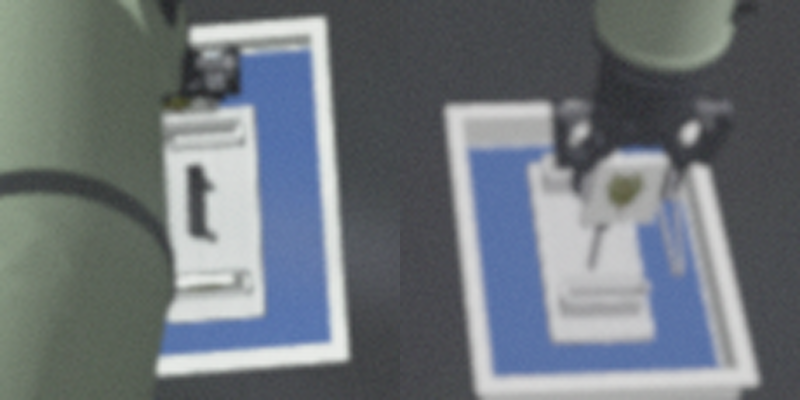

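```bash
python3 - <<'E'
from h import *
s=read_state(); print(s['time'],s['eef_pos'],s['qvel'].max())
c=cv2.imread('pics/s6.png')[165:235,300:360]; cv2.imwrite('pics/v7.png',cv2.resize(c,None,fx=8.5,fy=8.5,interpolation=2))
E
```

```text
9.6417 [573.16457839 226.79930877 150.14556648] 0.002278322245041828
```

View pics/v7.png

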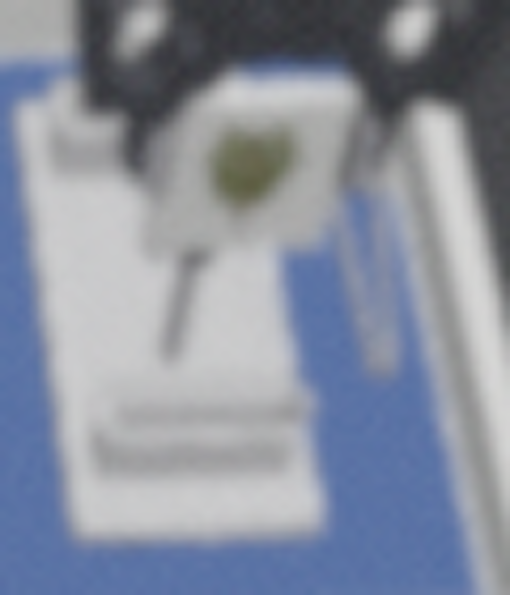

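```bash
python3 - <<'E'
from h import *
np.set_printoptions(precision=1,suppress=True)
f=dict(np.load('pics/s6.npz'))
C=lambda x,y:(300+(x+.5)/8.5-.5,165+(y+.5)/8.5-.5)
for n,p,z in(('TR',(360,88),222),('BR',(331,240),142),('BL',(149,248),142),('lipBL',(92,470),40),('lipTL',(110,395),48),('lipTR',(312,388),48)):
    print(n,ptz(f,*C(*p),z))
# expected projection of a vertical plate
T=np.linalg.inv(f['cam_to_world'])
def proj(p):
    q=T@np.r_[p,1]; u=f['cx']+f['fx']*q[0]/-q[2]; v=f['cy']-f['fy']*q[1]/-q[2]; return ((u-300+.5)*8.5-.5,(v-165+.5)*8.5-.5)
n=np.array([np.cos(np.radians(5.3)),np.sin(np.radians(5.3)),0]);t=np.array([-n[1],n[0],0])
c0=np.array([573,226.8,0])+np.array([-3,0,0])
for s in(-1,1):
  for z in(142,222): print(s,z,np.round(proj(c0+4*n+30*s*t+[0,0,z])))
slot=np.array([570,226.5,0])
for s in(-1,1): print('mouth',np.round(proj(slot+11*n+37*s*t+[0,0,48])),np.round(proj(slot-11*n+37*s*t+[0,0,48])))
E
```

```text
TR [567.  256.6 222. ]
BR [567.4 260.1 142. ]
BL [574.4 198.2 142. ]
lipBL [596.7 189.7  40. ]
lipTL [569.3 196.   48. ]
lipTR [562.1 268.7  48. ]
-1 142 [146. 253.]
-1 222 [177. 103.]
1 142 [323. 249.]
1 222 [362.  98.]
mouth [ 96. 429.] [ 89. 378.]
mouth [303. 423.] [293. 373.]
```

Hanging above the far end of the carrier, the plate has its bottom corners at (149,248) and (331,240) in the crop. Measured against the mouth it is centred within about 2 mm and tilted under 2°, well inside the 22 x 74 mm mouth. I'll lower it under guard.

```bash
python3 - <<'E'
from h import *
np.set_printoptions(precision=1,suppress=True,linewidth=220)
def st(t):
    s=read_state(); print(t,round(s['time'],2),s['eef_pos'],s['ft_force'],s['finger_gap'])
print(movel([573,227.8,62],R(95.3),max_speed=100,guard=10)); st('above')
print(movel([573,227.8,21],R(95.3),max_speed=25,guard=10)); st('down')
c=save('scene','s8')
b=cv2.resize(c['image'][160:235,290:360],(560,600),interpolation=2)
cv2.imwrite('pics/v8.png',b)
E
```

```text
False
above 10.68 [573.4 227.9  62.6] [-0.2 -0.1 -0.6] 59.27267965665485
True
down 12.22 [573.1 227.8  21.6] [-0.6 -1.1  8. ] 59.476597087113994
```

View pics/v8.png

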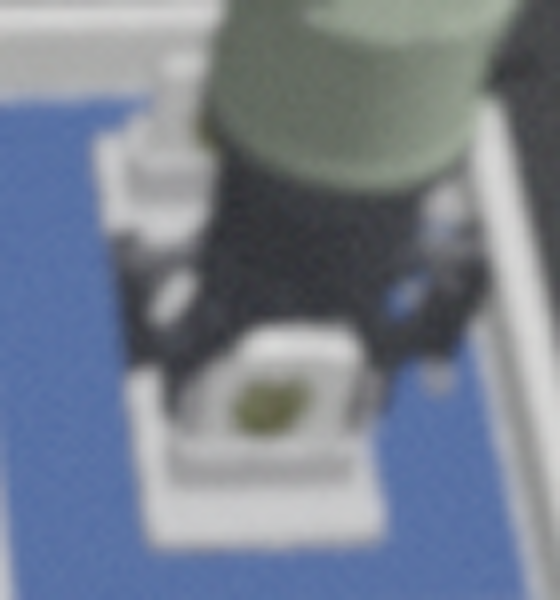

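The picture shows the plate standing in the slot with its front lips at (265,460). Contact came at 21.6 against the 22 expected for the slot floor. I'll release it, go up and check.

```bash
python3 - <<'E'
from h import *
np.set_printoptions(precision=1,suppress=True,linewidth=220)
def st(t):
    s=read_state(); print(t,round(s['time'],2),s['eef_pos'],s['ft_force'],s['finger_gap'])
open_gripper(); st('open')
movel([573,227.8,140],R(95.3),max_speed=120); st('up')
movep([503.5,221,140],R(95.3)); wait(0.2); st('handle')
c=save('scene','s9');t=save('top','t9')
b=cv2.resize(c['image'][160:235,280:360],(640,600),interpolation=2)
cv2.imwrite('pics/v9.png',b)
P=cloud(c);x,y,z=P[...,0],P[...,1],P[...,2]
q=(abs(x-572)<20)&(abs(y-227)<45)&(z>87)&(z<100); rect(P[q],'top'); print(np.percentile(z[q],[10,50,90]))
q=(abs(x-572)<20)&(abs(y-227)<45)&(z>55)&(z<87); rect(P[q],'face')
g=(abs(x-503)<60)&(abs(y-221)<80)&(z>120); print('grip low',np.nanmin(z[g]))
E
```

```text
open 12.66 [572.6 227.6  20.8] [-0.6 -0.4  0.6] 85.81406945183397
up 13.8 [572.6 227.7 139.3] [ 0.1 -0.4  0.5] 85.32135313835335
handle 14.38 [504.2 220.9 139.7] [ 0.6 -0.4 -0.3] 85.60394620339684
top 73 rect [570.6 225.1] [13.3 59.8] 5.752330780029297 | mean [571.4 225.1] ang 94.52493963611164 ext [-29.7  29.9] [-4.9  7.3]
[88.8 93.4 97.2]
face 127 rect [574.3 225.2] [ 9.  60.6] 1.9878969192504883 | mean [574.  223.6] ang 95.13156756291448 ext [-28.5  30.5] [-4.2  3.5]
grip low 176.99064988032353
```

View pics/v9.png

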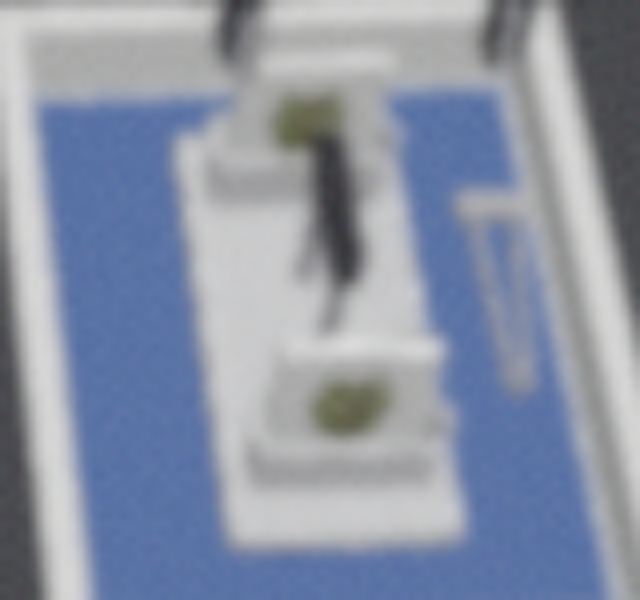

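The top of the plate is at z≈93–94 and it looks the same as the stored plate, upright between the lips at (340,465), so it is home. Next I grip the handle.

```bash
python3 - <<'E'
from h import *
np.set_printoptions(precision=1,suppress=True,linewidth=220)
def st(t):
    s=read_state(); print(t,round(s['time'],2),s['eef_pos'],s['ft_force'],s['torque'],s['finger_gap'])
for n in('s9','scene0','t9','top0'):
    f=dict(np.load('pics/%s.npz'%n));P=cloud(f);z=P[...,2];I=f['image']
    q=(abs(P[...,0]-503)<50)&(abs(P[...,1]-220)<25)&(z>88)&(z<108)&(I.max(2)<120); rect(P[q],n) if q.sum()>5 else 0
print(movel([503.3,221,41],R(95.3),max_speed=80,guard=10)); st('down')
clamp(); wait(0.2); st('clamped')
c=save('scene','s10')
cv2.imwrite('pics/v10.png',cv2.resize(c['image'][140:235,270:360],(570,600),interpolation=2))
E
```

```text
s9 85 rect [502.8 219.7] [62.8 14.3] 5.080938339233398 | mean [504.5 218.7] ang 4.995615917960586 ext [-32.7  29.8] [-6.9  6. ]
scene0 84 rect [503.2 219. ] [65.5 12.5] 4.711438179016113 | mean [505.3 218.8] ang 5.308029608901144 ext [-32.8  29.8] [-6.6  5.7]
t9 58 rect [493.3 220.6] [40.1 13.8] 5.729460716247559 | mean [492.8 219.5] ang 5.352203140772737 ext [-19.2  20.6] [-7.8  5.8]
top0 81 rect [502.7 221.5] [58.7 12.5] 3.5251896381378174 | mean [503.5 221.1] ang 6.499017109011235 ext [-29.9  28.4] [-5.8  6.3]
False
down 15.88 [503.6 221.1  41.4] [-0.1 -0.   0.9] [-0.  0.  0.] 85.36303846846407
clamped 16.73 [503.2 221.   40.9] [-0.3  1.6 -3.6] [0.2 0.  0. ] 13.151387336219653
```

View pics/v10.png

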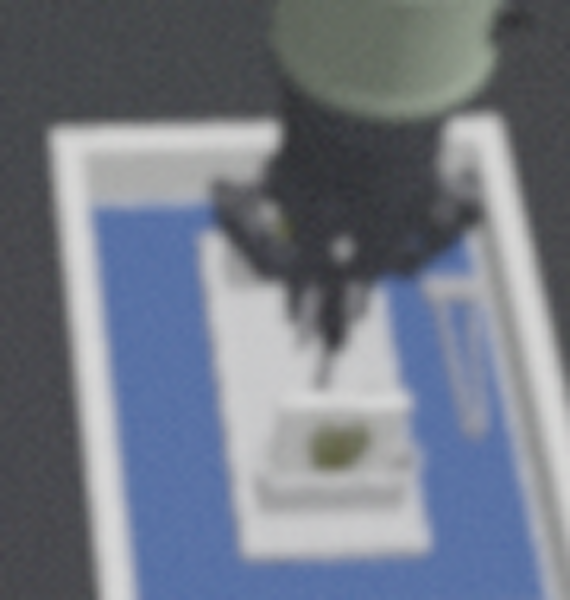

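The jaws hold the bar: gap 13.2, against the 14 mm bar with the same −0.8 bias the plate showed. I'll lift slowly.

```bash
python3 - <<'E'
from h import *
np.set_printoptions(precision=1,suppress=True,linewidth=220)
def st(t):
    s=read_state(); print(t,round(s['time'],2),s['eef_pos'],s['ft_force'],s['torque'],s['finger_gap'])
movel([503.2,221,56],R(95.3),max_speed=25); st('up15')
movel([503.2,221,137.5],R(95.3),max_speed=50); wait(0.5); st('up')
c=save('scene','s11');t=save('top','t11')
a=cv2.resize(t['image'][130:260,130:250],(400,433),interpolation=2);b=cv2.resize(c['image'][120:235,265:371],(400,433),interpolation=2)
cv2.imwrite('pics/v11.png',np.hstack([a,b]))
P=cloud(c);x,y,z=P[...,0],P[...,1],P[...,2]
dx=x-503;dy=y-221;th=np.radians(5.3);cx=dx*np.cos(th)+dy*np.sin(th);cy=-dx*np.sin(th)+dy*np.cos(th)
q=(abs(cx)<98)&(abs(cy)<43)&(z>98)&(z<122)&(c['image'].min(2)>140)
F=np.c_[cx[q],cy[q],z[q]]
A=np.c_[F[:,:2],np.ones(len(F))]; w=np.ones(len(F))
for _ in range(30):
    k=np.linalg.lstsq(A*w[:,None],F[:,2]*w,rcond=None)[0]; r=F[:,2]-A@k; w=1/(1+(r/3)**2)
print(len(F),'base top z',k[2],'slopes deg',np.degrees(np.arctan(k[:2])),np.median(abs(r)))
st('now')
E
```

```text
up15 17.52 [503.1 221.   56. ] [ 0.2  0.2 -5.1] [0.1 0.  0. ] 12.959255750933869
up 19.81 [503.2 221.  137.5] [ 0.2 -0.1 -5.6] [ 0.1 -0.  -0. ] 13.272999970448948
706 base top z 112.09580741746382 slopes deg [-0.   0.4] 1.6590203938560393
now 19.91 [503.2 221.  137.5] [ 0.1  0.1 -5.2] [-0. -0.  0.] 13.05686817614972
```

View pics/v11.png

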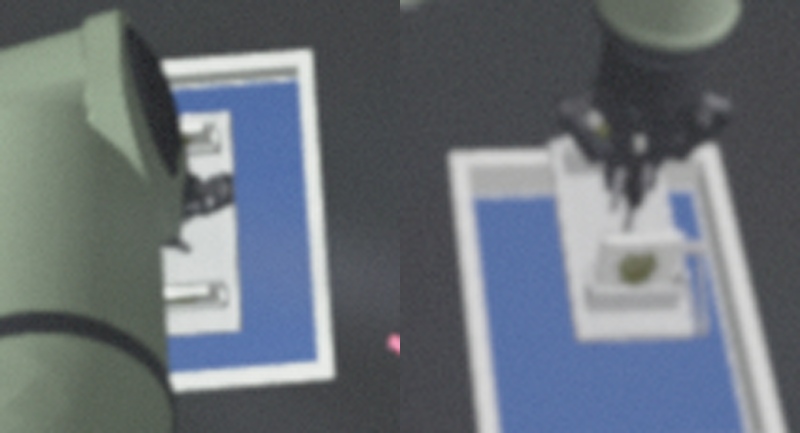

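The top picture shows the stored plate at (195,293) and the new plate at (205,137), both in their slots. The base is clear of the tray and level to 0.4°, with its underside at about 101 mm. I'm handing the job in.

```bash
python3 - <<'E'
from h import *
wait(0.5); s=read_state(); print(s['time'],s['eef_pos'],abs(s['qvel']).max(),s['finger_gap'],s['ft_force'])
print(finish_job())
E
```

```text
20.4083 [503.17540309 221.00190404 137.48565783] 0.000932443237699471 13.198034396542898 [ 0.32912722 -0.13926286 -5.99521367]
the job is handed in; nothing more can be done
None
```

The tall plate is in the carrier's empty slot, and the arm is holding the carrier about 10 cm above the bench. I handed the job in at 20.4 s; no verdict is reported.

**What I did:** I gripped the plate by its 60 mm width, so the opening fingers would stay clear of the handle. I lifted it from its block and lowered it under force guard to the slot floor. Contact came at a reported 21.6 mm, where I expected 22. I then let go, gripped the bar handle and lifted straight up 96.5 mm.

**Last checks:**
- **Plate seated:** after release, the top of the plate measured 93–94 mm, which is the height for fully home.
- **Carrier height and level:** the underside is at about 101 mm, level within 0.4°. It was still at hand-in, with a steady grip (gap 13.2 mm on the 14 mm bar).
- **Both plates:** the last picture shows both in their slots. I saw no contact with anything else on the bench, but I did not recheck each of those items at the end.

**Disagreements:**
- **Finger length:** the camera showed the fingertips about 28 mm above the reported tool point. I used the camera-corrected heights, and the contact height agreed with them.
- **Camera offset:** the two cameras differed by 2–3 mm in position, which was within the tolerances.
- **Weight:** the wrist read 5–6 N for about 4.3 N of expected load.

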